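# Start the induction hob under the pot and hold its key lock

### The job

Start the portable induction hob under the pot and lock its keys: with the tips of the shut fingers gently press the on/off key and let it come up, then the function key and let it come up, then press the lock key and keep it held down; the program finishes while the finger is still holding the lock key down. Press no other key, do not push hard, and do not shift or lift the hob, the pot or anything standing around it.

Things in the scene. Friction and masses are not known exactly. Their poses are not given: they have to be found in the camera images.
- hob: black portable induction hob, loose, about 2.6 kg, 360 (x) by 290 (y) by 62 mm high; origin: centre of its underside; x runs from the key side (nearest the robot) to the back, y to the left. Five light-grey keys in a row along the near edge, 52 mm apart, 8 mm proud of a flat panel 59 mm high. Left to right from the robot: lock, minus, plus, function, on/off. Pushing it with over 40 N is too hard
- on_key_top (a point): centre of the top face of the on/off key: large round key, 28 mm across, right-hand end of the row (hob frame x -146, y -104 mm), 67 mm above the counter when up; moves with the key
- on_key (a joint): travel of the on/off key (m): 0 = up, 0.006 = fully down (key still 2 mm proud, hard stop); spring 2 N to start, 8 N fully down, comes back up when let go; pressed = past 0.002, up = below 0.001; press slowly (15 to 30 mm/s): a faster jab hits the stop too hard
- function_key_top (a point): centre of the top face of the function key: oblong, 36 mm along the row by 18 mm, next to the on/off key, second from the right (hob frame x -146, y -52 mm), 67 mm above the counter when up; moves with the key
- function_key (a joint): travel of the function key (m): 0 = up, 0.006 = fully down (key still 2 mm proud, hard stop); spring 2 N to start, 8 N fully down, comes back up when let go; pressed = past 0.002, up = below 0.001; press slowly (15 to 30 mm/s): a faster jab hits the stop too hard
- lock_key_top (a point): centre of the top face of the lock key: square, 22 mm, left-hand end of the row (hob frame x -146, y +104 mm), 67 mm above the counter when up; moves with the key
- lock_key (a joint): travel of the lock key (m): 0 = up, 0.006 = fully down (key still 2 mm proud, hard stop); spring 2 N to start, 8 N fully down, comes back up when let go; pressed = past 0.002, up = below 0.001; press slowly (15 to 30 mm/s): a faster jab hits the stop too hard
- plus_key (a joint): travel of the plus key, small round, 20 mm, middle of the row (hob frame x -146, y 0 mm), not to be pressed (m): 0 = up, 0.006 = fully down (key still 2 mm proud, hard stop); spring 2 N to start, 8 N fully down, comes back up when let go; pressed = past 0.002, up = below 0.001; press slowly (15 to 30 mm/s): a faster jab hits the stop too hard
- minus_key (a joint): travel of the minus key, small round, 20 mm, second from the left (hob frame x -146, y +52 mm), not to be pressed (m): 0 = up, 0.006 = fully down (key still 2 mm proud, hard stop); spring 2 N to start, 8 N fully down, comes back up when let go; pressed = past 0.002, up = below 0.001; press slowly (15 to 30 mm/s): a faster jab hits the stop too hard
- pot: bystander, lidded steel pot, 172 mm across the rim, 222 mm over its two side handles (along its y), 106 mm high over the lid's knob, standing loose on the hob's glass, so its top is about 168 mm above the counter; its wall is at least 95 mm behind the row of keys; origin at the centre of its underside
- mug: bystander, its origin is the centre of its underside, on the counter; red ceramic mug, 82 mm across, 95 mm high, loop handle at its +y; stands close beside the hob
- tumbler: bystander, its origin is the centre of its underside, on the counter; glass tumbler, 74 mm across, 115 mm high; stands close beside the hob
- caddy: bystander, its origin is the centre of its underside, on the counter; round aluminium tea caddy, 89 mm across, 123 mm high with its black knob; stands close beside the hob
- lunch_tin: bystander, its origin is the centre of its underside, on the counter; three-tier steel stacking lunch tin with side straps and a top handle, 142 mm wide over the clips (its y), 219 mm high; stands at the robot's right
- cutting_board: bystander, its origin is the centre of its underside, on the counter; green plastic cutting board, 320 wide (its y) by 225 high by 10 mm, propped upright in a steel wire stand, one piece with it, about 235 mm high and 150 mm deep; stands at the robot's left

How it is judged:
By the outcome, as a careful person would: the job done as asked, in the order asked, and still so for the second after the job is handed in, while the arm keeps its last pose, push and grip.
It also fails if it takes over 38 s, if anything falls off the work surface, if the arm or the gripper's body presses on something with over 40 N, if the wrist force passes 120 N, or if a joint passes its speed limit or range.

### The arm

A 6-joint arm with a two-finger parallel gripper is mounted at the origin on the work surface. World frame = base frame: x ahead of the robot, y to its left, z up, the work surface at z = 0. Lengths are in m, angles in rad, forces in N, time in s.
With the tool pointing down it reaches from about 0.375 to 0.975 m from the base axis. Payload 3.8 kg.
Tool frame: the origin (TCP) lies at the very end of the fingers, on their centre line; the grasp point (between the pads) lies 19 mm behind it; z points along the fingers, y is the line along which they close (so a half turn about z gives the same grasp; the last joint's range is limited). The gripper opens to 85 mm and grips with 20 to 120 N. Pads are 22 mm wide; open, the fingers measure 114 mm over their backs; the gripper's body (76 mm by 85 mm) begins 54 mm behind the grasp point. The pads swing forward as they close: fully open they stand 13 mm farther back than shut.
Start: joints at [-1.324, 0.264, 1.604, -0, 1.274, -0.037], TCP at [0.189, -0.648, 0.231] pointing down, gripper open.
Joint ranges: [-2.63, 2.63], [-0.94, 2.18], [0.31, 2.57], [-1.31, 4.45], [0, 2.66], [-2.55, 2.55]. Speed limits (rad/s): [2.57, 2.57, 3.14, 3.14, 3.14, 3.14].

### API

Orientations are given as a unit quaternion [x, y, z, w].
In Python, from station import observe, read_camera, sign_off gives the robot as it stands.
- The arm moves only by the tool jog_arm, never from a script. Its argument "rows" is text: rows parted by semicolons, each of 5 numbers parted by spaces: the closure, from -1 (fully open) to 1 (shut), then the shift along the tool's x, y, z in mm, then the turn about the tool's z in degrees. A call has 1 to 8 rows; each row is the pose to reach, as a shift and turn from the pose commanded when the call began, along the tool's axes at that moment; what a row does not reach only later rows make up. A row lasts 1/8 s, in which the tool goes at most 62.5 mm and 10.7 degrees, less where a joint would pass 70% of its speed; a pose out of reach is approached as far as the arm can. A call with a gripper value outside its range is refused whole. The fingers move at their own pace and stop on an object; the grip force is fixed at half the most. Time passes only in rows, so rows that repeat a pose let the fingers close. It gives the time, the measured TCP pose, the force, the opening and the grip force at its end, in the units of the state.
- observe(): the state, without advancing time (a new reading comes with each control period).
- read_camera(name): name is "scene" or "top"; returns a dict with "color" (480x640x3 uint8, red, green, blue), "fx", "fy", "cx", "cy" (pixels), "world_to_cam" (4x4, takes a point from world to camera coordinates). Camera axes: x right, y down, z forward; pixel columns grow to the right and rows downward; lengths in m; the calibration is good to about 2 mm. A picture is of the moment at which its call begins. There is no depth.
- sign_off(): hands the job in; it is judged then, once.
The state is a dict: "clock": time; "joint_pos": joint angles; "qd": joint speeds; "joint_efforts": joint torques, N m; "eef_pos": TCP position; "eef_rot": TCP orientation; "contact_force": force on the tool from outside, world axes, zero at the start; "torque": the same for the moment, N m; "gripper_width": finger opening in m; "grasp_force": force on a finger pad.
Only numpy, scipy, OpenCV 4.12 (cv2) and the standard library are available. Lean on these libraries where they do the work, as an engineer would, in place of code of your own. Each camera call takes 0.05 s, during which the arm holds its last target. There are 200 camera calls.

## Working session

There is one attempt and no reset: what is moved stays moved. The work goes in short steps, Python scripts to look and compute and a tool call to move; the robot and the scene stay as the last step left them, time stands still between calls to the robot, and variables do not carry over. Pictures are saved under pics/ and viewed, at most 10 in all, crops included, and the job is handed in when it is done.

Besides the shell and the picture viewer there is one more tool, called after "Emit:" by a JSON object that holds its "api" and its "payload", one argument or row to a line. jog_arm: Moves the arm, as the interface text tells. Its arguments: {"type":"object","properties":{"rows":{"type":"string"}},"required":["rows"]}

```bash
mkdir -p pics
python3 - <<'E'
from station import *
import cv2,numpy as np
s=observe(); print(s)
for n in("scene","top"):
    c=read_camera(n); cv2.imwrite(f"pics/{n}0.png",c["color"][:,:,::-1]); print(n,c["fx"],c["fy"],c["cx"],c["cy"],np.round(c["world_to_cam"],4).tolist())
E
```

```text
{'clock': 0.0, 'joint_pos': array([-1.32386618e+00,  2.64723559e-01,  1.60540427e+00,  6.38302732e-06,
        1.27368693e+00, -3.69169631e-02]), 'qd': array([-7.43142963e-04,  1.65431584e-03,  4.58127454e-04,  6.38240429e-04,
        8.67598733e-05,  1.03497361e-03]), 'joint_efforts': array([ 8.76603717e-04, -5.15106869e+01, -3.67311358e+01,  7.77693822e-05,
        1.31412360e-02, -8.20197670e-06]), 'eef_pos': array([ 0.18884231, -0.64727385,  0.22996562]), 'eef_rot': array([ 9.89945267e-01,  1.41446573e-01, -1.13419652e-04, -1.10525189e-03]), 'contact_force': array([ 0.26516141, -0.31636841, -0.37936465]), 'torque': array([ 0.04790873,  0.01386387, -0.00559027]), 'grasp_force': 0.0, 'gripper_width': 0.08557590013225401}
scene 490.5543953920088 490.5543953920088 318.05183286836933 239.37743331341977 [[0.2297, 0.9733, 0.0047, -0.1369], [0.5914, -0.1358, -0.7949, -0.3119], [-0.773, 0.1853, -0.6068, 1.8586], [0.0, 0.0, 0.0, 1.0]]
top 445.7432010286183 445.7432010286183 317.26165483756785 243.9447357845744 [[0.0125, -0.9998, 0.0129, -0.0065], [-0.9941, -0.0138, -0.1074, 0.6036], [0.1076, -0.0115, -0.9941, 1.3026], [0.0, 0.0, 0.0, 1.0]]
```

View pics/scene0.png

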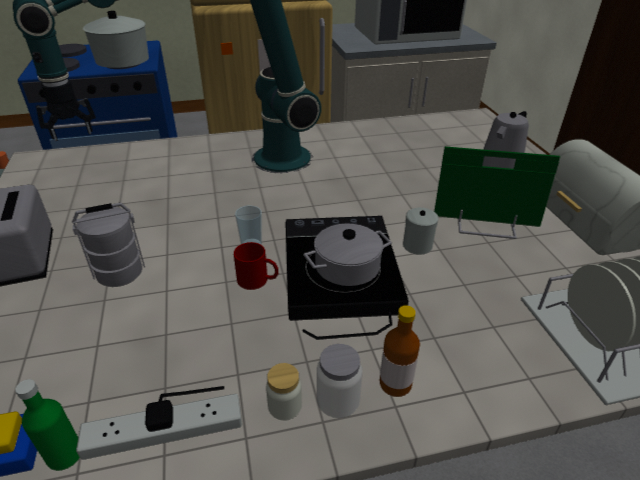

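View pics/top0.png

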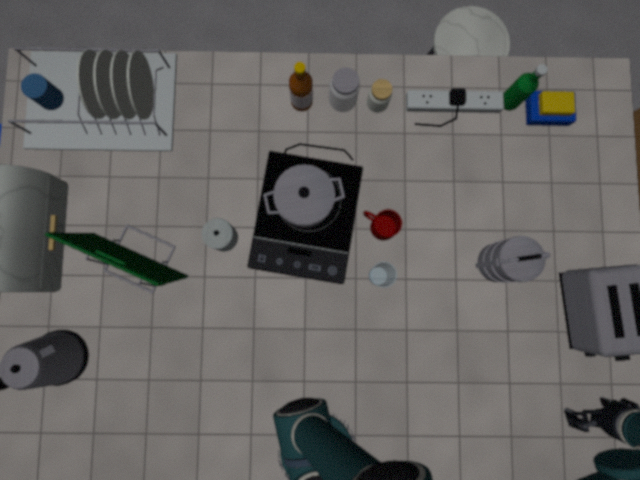

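The scene view shows the hob with the pot at about (345,255). In the top view the key row runs from (262,258) to (332,270), with the tumbler at (382,274), the caddy at (219,234) and the lunch tin at (512,258). Next I'll measure the keys.

```bash
cat > h.py <<'E'
import cv2,numpy as np
from station import *
def ray(c,u,v,z):
    W=c["world_to_cam"];R=W[:3,:3];o=-R.T@W[:3,3]
    d=R.T@np.array([(u-c["cx"])/c["fx"],(v-c["cy"])/c["fy"],1]); return o+d*(z-o[2])/d[2]
def proj(c,p):
    q=c["world_to_cam"]@np.r_[p,1]; return np.array([c["fx"]*q[0]/q[2]+c["cx"],c["fy"]*q[1]/q[2]+c["cy"]])
E
python3 - <<'E'
from h import *
c=read_camera("top"); g=cv2.cvtColor(c["color"],cv2.COLOR_RGB2GRAY)
x0,y0=240,235
cr=g[y0:y0+55,x0:x0+115]
b=cv2.resize(cr,None,fx=6,fy=6,interpolation=cv2.INTER_CUBIC)
cv2.imwrite("pics/crop.png",cv2.convertScaleAbs(b,alpha=1.8))
# blob: local contrast
hi=cv2.morphologyEx(cv2.GaussianBlur(b,(0,0),3),cv2.MORPH_TOPHAT,np.ones((91,91)))
m=(hi>18).astype(np.uint8)
n,l,st,ce=cv2.connectedComponentsWithStats(m)
for i in range(1,n):
    if 300<st[i,4]<9000:
        u,v=(ce[i]+.5)/6-.5+[x0,y0]; print(st[i],ce[i].round(),(u.round(1),v.round(1)),ray(c,u,v,.067).round(4))
# hob quad: dark region
m=(g<75).astype(np.uint8); m[:140]=0;m[290:]=0;m[:,:235]=0;m[:,370:]=0
m=cv2.morphologyEx(m,cv2.MORPH_OPEN,np.ones((3,3)))
cs,_=cv2.findContours(m,0,1); k=max(cs,key=cv2.contourArea); r=cv2.minAreaRect(k); print(r)
for p in cv2.boxPoints(r): print(p, ray(c,*p,.06).round(4))
E
```

```text
[ 104  113   55   56 2399] [130. 140.] (np.float64(261.3), np.float64(258.0)) [0.5567 0.1637 0.067 ]
[ 216  136   43   45 1556] [237. 158.] (np.float64(279.1), np.float64(261.0)) [0.5487 0.1121 0.067 ]
[   0  143   83   99 4900] [ 28. 199.] (np.float64(244.2), np.float64(267.8)) [0.5274 0.2123 0.067 ]
[ 321  155   45   45 1567] [343. 176.] (np.float64(296.7), np.float64(264.0)) [0.5405 0.0606 0.067 ]
[ 408  171   82   49 3154] [449. 195.] (np.float64(314.4), np.float64(267.1)) [0.5322 0.0093 0.067 ]
[ 522  185   63   60 2906] [554. 214.] (np.float64(331.9), np.float64(270.2)) [ 0.524  -0.0415  0.067 ]
[648 206  32  37 744] [664. 225.] (np.float64(350.3), np.float64(272.0)) [ 0.5193 -0.095   0.067 ]
[100 219  56  23 864] [126. 229.] (np.float64(260.6), np.float64(272.8)) [0.5137 0.1648 0.067 ]
[ 505  288  125   42 4947] [568. 309.] (np.float64(334.2), np.float64(286.2)) [ 0.4779 -0.0486  0.067 ]
((305.84521484375, 217.0821533203125), (98.65453338623047, 120.71992492675781), 10.203973770141602)
[246.60518 267.74896] [0.5281 0.2065 0.06  ]
[267.9911 148.9384] [0.8851 0.153  0.06  ]
[365.08527 166.41534] [ 0.8361 -0.1385  0.06  ]
[343.69934 285.2259 ] [ 0.4811 -0.0766  0.06  ]
```

View pics/crop.png

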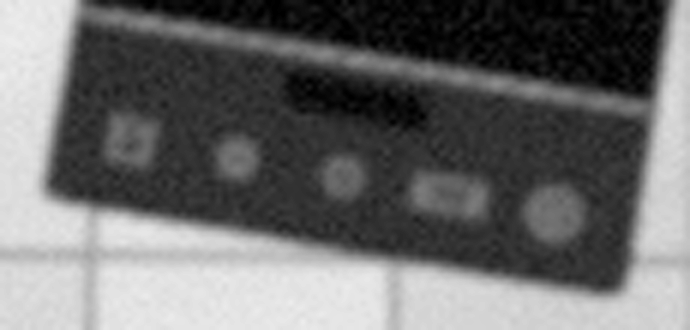

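The crop clearly shows all five keys. In the crop the lock key is at (130,140), function at (449,195) and on/off at (554,214). They measure lock (0.557,0.164), function (0.532,0.009) and on/off (0.524,-0.042), and the 208 mm span matches the specification. Moving now.

Emit:
{"api": "jog_arm", "payload": {
  "rows": "1 35 -35 0 3; 1 75 -75 0 6; 1 115 -115 0 9; 1 155 -155 0 12; 1 195 -195 0 15; 1 235 -235 0 18; 1 275 -275 0 21; 1 310 -310 0 25"
}}

```text
clock: 1.15
eef_pos: [0.4003, -0.2616, 0.2311]
eef_rot: [0.997, -0.077, 0.0, -0.0]
contact_force: [1.5, -0.8, 0.5]
gripper_width: 0.0
grasp_force: 0.0
```

```bash
cat > go.py <<'E'
from h import *
import sys
from scipy.spatial.transform import Rotation as R
s=observe(); r=R.from_quat(s["eef_rot"])
for n,p in dict(on=(.524,-.0415,.067),fn=(.5322,.0093,.067),lock=(.5567,.1637,.067)).items():
    print(n,(1000*r.inv().apply(np.array(p)-s["eef_pos"])).round(1))
x=r.as_matrix()[:,0]; print("t",s["clock"],"p",s["eef_pos"].round(4),"yaw",np.degrees(np.arctan2(x[1],x[0])).round(1),r.as_matrix()[:,2].round(3),"F",s["contact_force"].round(1),"w",s["gripper_width"],"q",s["joint_pos"].round(2))
E
python3 go.py
```

```text
on [  88.4 -236.5  164.2]
fn [  88.7 -288.   164.2]
lock [  89.1 -444.3  164.2]
t 1.15 p [ 0.4003 -0.2616  0.2311] yaw -8.8 [ 0.  0. -1.] F [ 1.5 -0.8  0.5] w 4.9868391822980803e-05 q [-0.63 -0.12  2.01  0.    1.25  1.09]
```

Emit:
{"api": "jog_arm", "payload": {
  "rows": "1 15 -40 0 0; 1 30 -80 0 0; 1 45 -120 0 0; 1 60 -160 20 0; 1 75 -200 50 0; 1 88 -237 80 0; 1 88 -237 120 0; 1 88 -237 130 0"
}}

```text
clock: 2.15
eef_pos: [0.52, -0.0418, 0.0981]
eef_rot: [0.997, -0.076, -0.003, -0.0]
contact_force: [-0.2, -0.5, 0.0]
gripper_width: 0.0
grasp_force: 0.0
```

```bash
python3 go.py
python3 - <<'E'
from h import *
for n,b in (("top",(260,170,120,90)),("scene",(270,160,120,90))):
    c=read_camera(n); x,y,w,h=(230,200,160,120) if n=="top" else (220,170,200,150)
    cv2.imwrite(f"pics/{n}1.png",cv2.resize(c["color"][y:y+h,x:x+w,::-1],None,fx=4,fy=4,interpolation=cv2.INTER_CUBIC)); print(n,proj(c,observe()["eef_pos"]),proj(c,(.524,-.0415,.067)))
E
```

```text
on [ 4.1 -0.9 31.1]
fn [  4.5 -52.4  31. ]
lock [   5.5 -208.7   31. ]
t 2.15 p [ 0.52   -0.0418  0.0981] yaw -8.7 [-0.007  0.001 -1.   ] F [-0.2 -0.5  0. ] w 4.612295332007746e-06 q [-0.13  0.1   2.05 -0.    0.99  1.59]
top [332.64233116 270.90464267] [331.86095844 270.16605209]
scene [297.43732756 212.07083574] [298.27251617 222.06639664]
```

View pics/scene1.png

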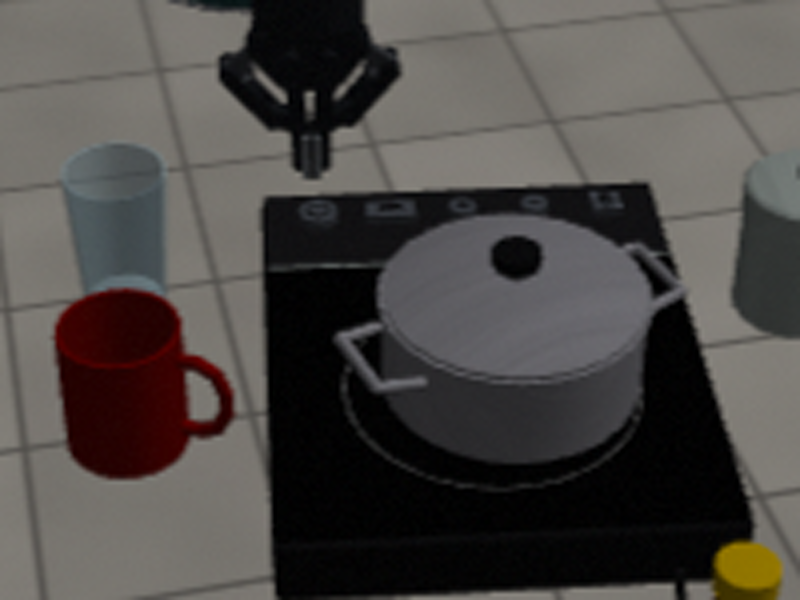

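The crop shows the shut fingers above the near edge of the hob, tip at (312,175), with the on/off key below at (319,211). The tumbler, mug and pot are clear. I'll let it settle lower down.

Emit:
{"api": "jog_arm", "payload": {
  "rows": "1 0 0 8 0; 1 0 0 16 0; 1 0 0 22 0; 1 0 0 22 0; 1 0 0 22 0; 1 0 0 22 0"
}}

```text
clock: 3.0
eef_pos: [0.5231, -0.0428, 0.0796]
eef_rot: [0.997, -0.076, 0.0, 0.0]
contact_force: [0.3, 0.0, -0.3]
gripper_width: -0.0004
grasp_force: 0.0
```

```bash
python3 go.py
```

```text
on [ 0.7 -1.4 12.6]
fn [  1.1 -52.8  12.6]
lock [   1.9 -209.2   12.6]
t 3.0 p [ 0.5231 -0.0428  0.0796] yaw -8.7 [ 0.001 -0.    -1.   ] F [ 0.3  0.  -0.3] w -0.0003705804369023325 q [-0.13  0.13  2.07  0.    0.95  1.59]
```

Emit:
{"api": "jog_arm", "payload": {
  "rows": "1 1 -2 3 0; 1 1 -2 6 0; 1 1 -2 8 0; 1 1 -2 10 0; 1 1 -2 12 0; 1 1 -2 14 0; 1 1 -2 16 0; 1 1 -2 16 0"
}}

```text
clock: 4.0
eef_pos: [0.5241, -0.0409, 0.0636]
eef_rot: [0.997, -0.076, -0.0, -0.0]
contact_force: [-2.1, -0.2, 5.5]
gripper_width: -0.0002
grasp_force: 2.7
```

Emit:
{"api": "jog_arm", "payload": {
  "rows": "1 0 0 -3 0; 1 0 0 -8 0; 1 0 0 -15 0; 1 0 -15 -18 0; 1 0 -35 -18 0; 1 0 -52 -18 0; 1 0 -52 -16 0; 1 0 -52 -14 0"
}}

```text
clock: 5.0
eef_pos: [0.5318, 0.0106, 0.077]
eef_rot: [0.997, -0.076, -0.0, 0.0]
contact_force: [0.4, -0.8, 0.3]
gripper_width: 0.0001
grasp_force: 0.0
```

```bash
python3 go.py;  python3 - <<'E'
from h import *
c=read_camera("scene"); x,y,w,h=(270,190,120,60)
cv2.imwrite("pics/s2.png",cv2.convertScaleAbs(cv2.resize(c["color"][y:y+h,x:x+w,::-1],None,fx=6,fy=6,interpolation=cv2.INTER_CUBIC),alpha=1.6)); print(proj(c,observe()["eef_pos"]))
E
```

```text
on [ 0.2 52.7 10. ]
fn [ 0.6  1.3 10. ]
lock [   1.5 -155.1    9.9]
t 5.0 p [0.5318 0.0106 0.077 ] yaw -8.7 [-0. -0. -1.] F [ 0.4 -0.8  0.3] w 0.00013844553532175546 q [-0.03  0.15  2.05 -0.    0.94  1.7 ]
[316.51732253 218.45233908]
```

View pics/s2.png

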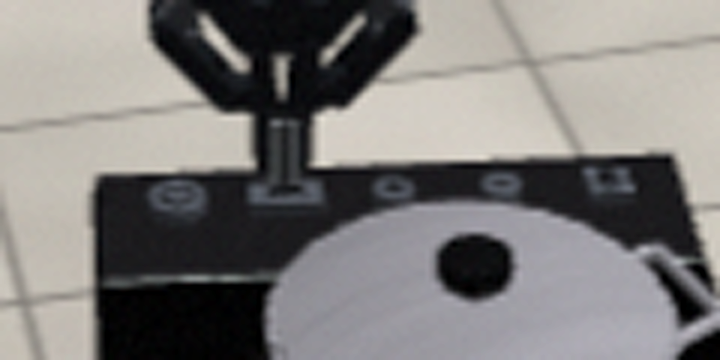

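The crop shows the fingertip at (284,185), centred over the function key at (287,193). The hob hasn't moved. Pressing.

Emit:
{"api": "jog_arm", "payload": {
  "rows": "1 0 0 3 0; 1 0 0 6 0; 1 0 0 8 0; 1 0 0 10 0; 1 0 0 12 0; 1 0 0 14 0; 1 0 0 14 0"
}}

```text
clock: 5.92
eef_pos: [0.532, 0.0104, 0.0636]
eef_rot: [0.997, -0.076, -0.0, 0.0]
contact_force: [-2.4, -0.8, 5.0]
gripper_width: 0.0002
grasp_force: 2.7
```

Emit:
{"api": "jog_arm", "payload": {
  "rows": "1 0 0 -3 0; 1 0 0 -8 0; 1 0 0 -18 0; 1 0 0 -25 0; 1 0 -35 -25 0; 1 1 -75 -25 0; 1 1 -115 -25 0; 1 1 -140 -25 0"
}}

```text
clock: 6.92
eef_pos: [0.5547, 0.1506, 0.0889]
eef_rot: [0.997, -0.076, 0.0, -0.0]
contact_force: [0.5, -0.6, -0.2]
gripper_width: -0.0001
grasp_force: 0.0
```

Emit:
{"api": "jog_arm", "payload": {
  "rows": "1 0 -10 0 0; 1 0 -15 4 0; 1 0 -15 8 0; 1 0 -15 10 0; 1 0 -15 10 0"
}}

```text
clock: 7.55
eef_pos: [0.5562, 0.1628, 0.0779]
eef_rot: [0.997, -0.077, -0.0, 0.0]
contact_force: [0.2, -0.3, -0.1]
gripper_width: -0.0002
grasp_force: 0.0
```

```bash
python3 go.py;  python3 - <<'E'
from h import *
c=read_camera("scene"); x,y,w,h=(270,190,120,60)
cv2.imwrite("pics/s3.png",cv2.convertScaleAbs(cv2.resize(c["color"][y:y+h,x:x+w,::-1],None,fx=6,fy=6,interpolation=cv2.INTER_CUBIC),alpha=1.6))
E
```

```text
on [ -0.6 206.8  10.9]
fn [ -0.2 155.3  10.9]
lock [ 0.4 -1.  10.9]
t 7.55 p [0.5562 0.1628 0.0779] yaw -8.8 [-0.001 -0.    -1.   ] F [ 0.2 -0.3 -0.1] w -0.0002344666746311355 q [ 0.24  0.23  1.95 -0.    0.96  1.97]
```

View pics/s3.png

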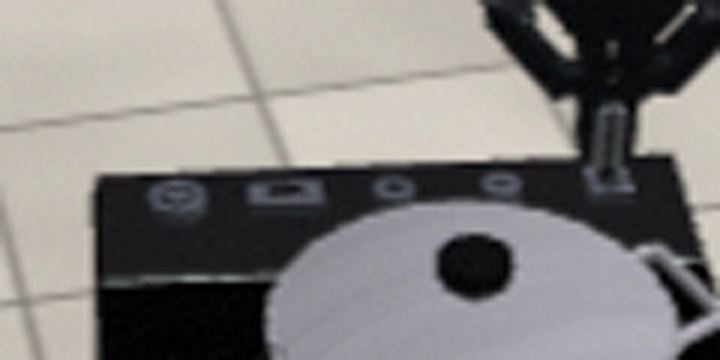

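The fingertip at (607,175) is over the lock key at (610,182). The other keys are up and the hob hasn't moved. I'll press and hold.

Emit:
{"api": "jog_arm", "payload": {
  "rows": "1 0 -1 3 0; 1 0 -1 6 0; 1 0 -1 8 0; 1 0 -1 10 0; 1 0 -1 12 0; 1 0 -1 14 0; 1 0 -1 15 0; 1 0 -1 15 0"
}}

```text
clock: 8.6
eef_pos: [0.5567, 0.1646, 0.0637]
eef_rot: [0.997, -0.076, 0.0, -0.0]
contact_force: [-2.5, -0.3, 5.1]
gripper_width: -0.0002
grasp_force: 2.6
```

Emit:
{"api": "jog_arm", "payload": {
  "rows": "1 0 0 0 0; 1 0 0 0 0; 1 0 0 0 0; 1 0 0 0 0"
}}

```text
clock: 9.1
eef_pos: [0.5567, 0.1646, 0.0637]
eef_rot: [0.997, -0.076, 0.0, -0.0]
contact_force: [-2.3, 0.0, 6.2]
gripper_width: 0.0001
grasp_force: 2.6
```

```bash
python3 -c "
from station import *
print(sign_off())"
```

```text
the job is handed in; nothing more can be done
None
```

I pressed and released the on/off key, then the function key. The job was handed in at about 9 s with the lock key still held down: about 3.3 mm of travel, force 5–6 N. In the camera checks the hob and pot stayed put.

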